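Open the blue bayonet cover of an air filter

TASK

Open the compressed-air filter that has the blue cover: take the cover by its bar handle, twist it a quarter turn anticlockwise (seen from above) to free it from its lugs, lift it straight off, and set it down gently, right way up, on the low plywood stand with the black rubber top. Leave the filter with the red cover shut as it is.

Things in the scene. Friction and masses are not known exactly. Their poses are not given: they have to be found in the camera images.
- blue_cover_grip (a point): Middle of the bar handle of the blue cover: a loose round cap, 84 mm across, 30 mm high, 0.2 kg, with an upright bar on top, 64 mm long (along this point's x), 16 mm thick (y), 35 mm high. The point is on the cap's axis, 50 mm above its lower rim, 20 mm above its flat top, 15 mm below the bar's top; z up. Frees at about 50 degrees of anticlockwise turn; a stop ends the turn at about 105.
- blue_housing: Aluminium filter housing under the blue cover, fixed: base 100 x 90 mm on rubber feet, body 88 mm across, brass ports out to 62 mm along its y. Origin: centre of its underside, on the bench, z up. Shoulder at 84 mm, with a 24 mm neck on it, so the freed cover must rise 25 mm. Shut, the cover's x lies along the housing's x (within 7 degrees), its handle point 136 mm up. It turns easily, with 2 mm sideways play.
- red_cover_grip (a point): The same point on the red cover of the second, equal filter, which stays shut.
- red_housing: The second filter housing, equal to the first but with the red cover; fixed. Origin at the centre of its underside, z up.
- stand: Low plywood stand, 170 x 170 mm, topped with a black rubber sheet of 160 x 160 mm; fixed on the bench on four feet. Origin at the centre of its underside; its flat top is 26 mm above that. A cover standing on it has its handle point 76 mm above this origin.

How it is judged:
By the outcome, as a careful person would: the job done as asked, in the order asked, and still so for the second after the job is handed in, with the robot touching nothing.
It also fails if it takes over 51 s, if anything falls off the work surface, if the arm or the gripper's body presses on something with over 40 N, if the wrist force passes 120 N, or if a joint passes its speed limit or range.

ROBOT

A 7-joint arm with a two-finger parallel gripper is mounted at the origin on a cart in front of the work surface, level with it; the furniture and walls round the work are solid. World frame = base frame: x ahead of the robot, y to its left, z up, the work surface at z = 0. Lengths are in m, angles in rad, forces in N, time in s.
With the tool pointing down it reaches from about 0.35 to 0.9 m from the base axis. Payload 8.1 kg.
Tool frame: the origin (TCP) lies midway between the tips of the shut fingers; the grasp point (between the pads) lies 19 mm behind it (robot.grip_depth is the distance from the TCP to the grasp point, in m); z points along the fingers, y is the line along which they close (so a half turn about z gives the same grasp; the last joint's range is limited). The gripper opens to 92 mm and grips with 3 to 60 N. Pads are 19 mm wide; open, the fingers measure 130 mm over their backs; the gripper's body (75 mm by 190 mm) begins 47 mm behind the grasp point.
Start: joints at [-1.38, 0.434, 0.025, 1.573, -0.012, 1.134, -0.075], TCP at [0.181, 0.598, 0.198] pointing down, gripper open.
Joint ranges: [-2.62, 2.62], [-0.44, 2.09], [-1.27, 1.32], [0.08, 2.57], [-1.32, 4.46], [0.12, 2], [-2.74, 2.74]. Speed limits (rad/s): [2.22, 2.22, 3.01, 3.01, 3.14, 3.14, 3.14].

INTERFACE

Orientations are given as a 3x3 rotation matrix whose columns are the frame's x, y, z axes.
In Python, from rig import robot, camera, nets gives the robot as it stands.
- The arm moves only by the shell command python3 -m handwheel 'ROWS' [FORCE]. ROWS is JSON, a list of rows, each an object of numbers: "tx", "ty", "tz": the shift along the tool's x, y, z in units of 0.15 m (1.0 is 0.15 m); "twist": the turn about the tool's z in units of 2 rad (1.0 is 2 rad); "gripper": the opening, from -1 (shut) to 1 (fully open). In form: [{"tx": .., "ty": .., "tz": .., "twist": .., "gripper": ..}, ...]. A call has 1 to 12 rows; each row is the pose to reach, as a shift and turn from the pose commanded when the call began, along the tool's axes at that moment; what a row does not reach only later rows make up. A row lasts 1/8 s, in which the tool goes at most 62.5 mm and 10.7 degrees, less where a joint would pass 70% of its speed; a pose out of reach is approached as far as the arm can. A call with a number of a shift or a turn outside -1 to 1 is refused whole. A call with a gripper value outside its range is refused whole. The fingers move at their own pace and stop on an object; FORCE is the grip in N (left out, the last holds). Time passes only in rows, so rows that repeat a pose let the fingers close. It gives the time, the measured TCP pose, the force, the opening and the grip force at its end, in the units of the state.
- robot.state(): the state, without advancing time (a new reading comes with each control period).
- camera(name): name is "scene" or "top" or "wrist"; returns a dict with "frame" (480x640x3 uint8, red, green, blue), "z_map" (480x640 float32, m along the optical axis (not along the pixel's ray), 0 where there is no reading), "camera_matrix" (3x3 intrinsics, pixels), "view" (4x4, takes a point from world to camera coordinates). Camera axes: x right, y down, z forward; pixel columns grow to the right and rows downward; lengths in m; the calibration is good to about 2 mm. A picture is of the moment at which its call begins.
- robot.finish_job(): hands the job in; it is judged then, once.
Trained networks look in a picture, given as the dict that the camera call returned (one of the last four; its "shot" number tells which), for a name from the list of things; names that differ only in an ending like _2 or _b are one class to them, and where a whole thing is asked for, a point or a joint stands for the part that bears it (a point fixed in the world has none). Each returns a list of dicts, best first, with "p" (0 to 1); they miss things now and then, are a little off and sometimes report something else, mostly with a low value. They report only what shows in the picture. A call takes as long as a camera call.
- nets.masks_of(picture, target): "region" (480x640 bool, what is visible of it) and "box" ([centre column, centre row, width, height] in pixels, round what is visible of it).
The state is a dict: "time": time; "qpos": joint angles; "dq": joint speeds; "joint_torque": joint torques, N m; "tcp_pos": TCP position; "tcp_rot": TCP orientation; "force": force on the tool from outside, world axes, zero at the start; "wrist_torque": the same for the moment, N m; "grip_width": finger opening in m; "grip_force": force on a finger pad.
Only numpy, scipy, OpenCV 4.12 (cv2) and the standard library are available. Lean on these libraries where they do the work, as an engineer would, in place of code of your own. Each camera call takes 0.05 s, during which the arm holds its last target. There are 200 camera calls.

## Working session

There is one attempt and no reset: what is moved stays moved. The work goes in short steps, Python scripts to look and compute and a shell command to move; the robot and the scene stay as the last step left them, time stands still between calls to the robot, and variables do not carry over. Pictures are saved under pics/ and viewed, at most 10 in all, crops included, and the job is handed in when it is done.

```bash
mkdir -p pics
cat > h.py <<'E'
import numpy as np, cv2
from rig import robot, camera, nets
def pts(p,m):
    K=p["camera_matrix"];z=p["z_map"];v,u=np.nonzero(m&(z>0));d=z[v,u]
    c=np.stack([(u-K[0,2])/K[0,0]*d,(v-K[1,2])/K[1,1]*d,d,np.ones_like(d)])
    return (np.linalg.inv(p["view"])@c)[:3].T
def save(p,n): cv2.imwrite("pics/"+n,cv2.cvtColor(p["frame"],cv2.COLOR_RGB2BGR))
E
python3 - <<'E'
from h import *
np.set_printoptions(precision=4,suppress=True)
s=robot.state();print(s["time"],s["tcp_pos"],s["tcp_rot"],s["grip_width"])
for c in ["scene","top"]:
    p=camera(c);save(p,c+"1.png")
    for t in ["blue_cover_grip","red_cover_grip","blue_housing","stand"]:
        for r in nets.masks_of(p,t)[:3]:
            q=pts(p,r["region"]);
            if len(q)<20: continue
            print(c,t,round(r["p"],2),np.round(r["box"]),len(q),np.median(q,0),np.percentile(q,2,0),np.percentile(q,98,0))
E
```

```text
0.0 [0.1809 0.5977 0.1976] [[-0.9571  0.2896 -0.0003]
 [ 0.2896  0.9571 -0.0016]
 [-0.0002 -0.0016 -1.    ]] 0.09180395938981413
scene blue_cover_grip 0.69 [390. 306.  55.  55.] 2335 [ 0.4661 -0.1669  0.1166] [ 0.4371 -0.1998  0.0874] [ 0.511  -0.1219  0.1523]
scene red_cover_grip 0.74 [302. 247.  50.  47.] 1909 [0.4266 0.0232 0.1165] [ 0.3954 -0.0064  0.0066] [0.4752 0.1009 0.1521]
scene blue_housing 0.77 [384. 345.  76.  58.] 2049 [ 0.4507 -0.1849  0.0246] [ 0.4274 -0.2185  0.0136] [ 0.5191 -0.1161  0.0845]
scene stand 0.86 [258. 206.  95.  58.] 4034 [0.4795 0.282  0.0257] [0.3951 0.2045 0.0041] [0.5702 0.3815 0.0291]
top blue_cover_grip 0.57 [423. 240.  42.  46.] 1311 [ 0.4778 -0.1502  0.1158] [ 0.44   -0.1926  0.0975] [ 0.5166 -0.1161  0.1523]
top red_cover_grip 0.63 [332. 259.  37.  38.] 1245 [0.4374 0.0381 0.1159] [ 0.4005 -0.      0.1098] [0.4752 0.0753 0.1527]
top blue_housing 0.61 [420. 243.  60.  47.] 584 [ 0.4613 -0.1241  0.0194] [ 0.428  -0.2124  0.0126] [ 0.5272 -0.0987  0.0844]
top stand 0.58 [217. 240.  86.  91.] 5490 [0.4878 0.3    0.0251] [0.4006 0.214  0.0186] [0.574  0.3873 0.0306]
```

Run:
```python
from h import *
np.set_printoptions(precision=4,suppress=True)
p=camera("top");s=camera("scene")
for t in ["blue_cover_grip","red_cover_grip"]:
    for c in (p,s):
        r=nets.masks_of(c,t)[0];m=cv2.dilate(r["region"].astype(np.uint8),np.ones((5,5)))>0
        q=pts(c,m);b=q[(q[:,2]>.143)];cap=q[(q[:,2]>.105)&(q[:,2]<.122)]
        rc=cv2.minAreaRect(b[:,:2].astype(np.float32)*1000)
        w,V=np.linalg.eigh(np.cov(b[:,:2].T));v=V[:,1]
        print(t,len(b),rc,"ang",np.degrees(np.arctan2(v[1],v[0])),b.mean(0),"cap",cv2.minEnclosingCircle(cap[:,:2].astype(np.float32)*1000))
r=nets.masks_of(p,"stand")[0];q=pts(p,r["region"]);q=q[(q[:,2]>.02)&(q[:,2]<.035)]
print(cv2.minAreaRect(q[:,:2].astype(np.float32)*1000), np.median(q[:,2]))
a=cv2.resize(p["frame"][150:370,130:500],None,fx=2.1,fy=2.1)
cv2.imwrite("pics/a.png",a[:,:,::-1])
```

```text
blue_cover_grip 252 ((478.9998779296875, -156.265625), (17.327651977539062, 63.76669692993164), 88.41677856445312) ang 177.60229474564628 [ 0.4789 -0.1553  0.1493] cap ((479.2343444824219, -155.36581420898438), 43.35975646972656)
blue_cover_grip 380 ((477.11346435546875, -159.43499755859375), (17.172473907470703, 62.95267868041992), 87.44136047363281) ang 176.67079752032583 [ 0.4758 -0.1608  0.1497] cap ((477.3110656738281, -159.74148559570312), 43.87446212768555)
red_cover_grip 239 ((437.2619323730469, 37.45894241333008), (15.870550155639648, 63.27801513671875), 72.54950714111328) ang 162.70127416682396 [0.437  0.0376 0.1495] cap ((437.2548828125, 37.21966552734375), 43.176639556884766)
red_cover_grip 312 ((436.29736328125, 34.24883270263672), (18.776884078979492, 63.31313705444336), 76.40459442138672) ang 162.16360032865856 [0.4348 0.0327 0.1493] cap ((435.6971740722656, 33.92607116699219), 43.267250061035156)
((488.1020202636719, 301.0879821777344), (169.9083709716797, 169.5873260498047), 75.26583862304688) 0.02530472870508893
```

View pics/a.png

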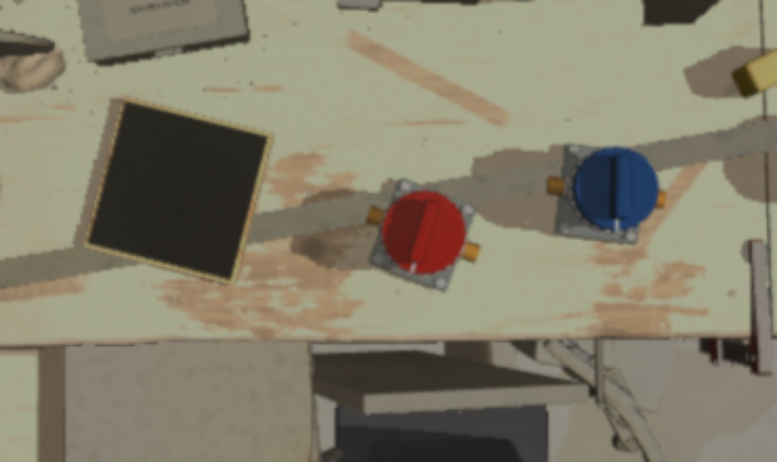

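View pics/scene1.png

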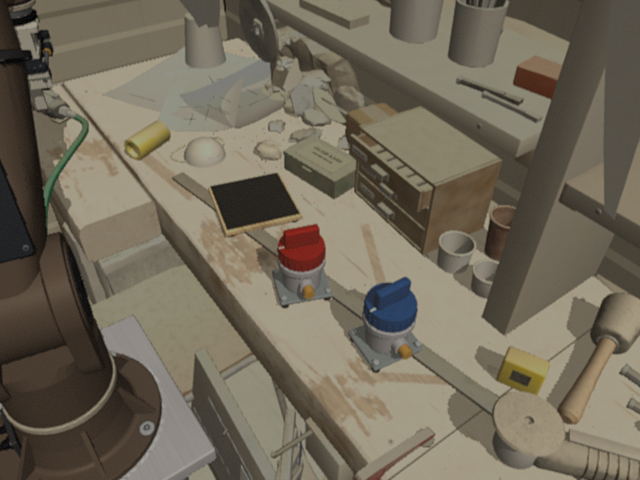

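The top view shows the blue cover (crop ~616,188) with its bar along world x, the red cover at ~(424,232) and the empty stand at ~(178,190). The scene view agrees with this, and nothing is in the way. I'll plan the approach.

```bash
cat > plan.py <<'E'
# python3 plan.py x y z yaw_deg [nsteps]: prints shifts per call (units of the rows) to reach the TCP pose, yaw of tool x
import sys; from h import *
def plan(x,y,z,yaw,n=1,dirn=0):
    s=robot.state();p=np.array(s["tcp_pos"]);R=np.array(s["tcp_rot"])
    y0=np.degrees(np.arctan2(R[1,0],R[0,0]));d=(yaw-y0+180)%360-180
    if dirn and np.sign(d)!=dirn: d+=360*dirn
    dp=(np.array([x,y,z])-p)/n
    for i in range(n):
        c,si=np.cos(np.radians(-d/n*i)),np.sin(np.radians(-d/n*i))
        Ri=R@np.array([[c,-si,0],[si,c,0],[0,0,1]])
        print(i,np.round(Ri.T@dp/.15,3),"twist",round(-np.radians(d)/n/2,3))
if __name__=="__main__":
    a=[float(v) for v in sys.argv[1:]];plan(*a[:4],n=int(a[4]) if len(a)>4 else 1)
E
python3 plan.py .478 -.157 .24 -2.4 5; python3 -c "
from h import *;print(robot.state()['time'],robot.state()['qpos'])"
```

```text
0 [-0.671 -0.849 -0.056] twist 0.289
1 [-1.026 -0.345 -0.056] twist 0.289
2 [-1.047  0.271 -0.056] twist 0.289
3 [-0.729  0.8   -0.056] twist 0.289
4 [-0.174  1.068 -0.056] twist 0.289
0.85 [-1.37961815  0.43447615  0.02500252  1.57321213 -0.01160132  1.13400114
 -0.07511633]
```

```bash
python3 -m handwheel '[{"tx":-0.67,"ty":-0.85,"tz":-0.1,"twist":0.29,"gripper":1},{"tx":-0.67,"ty":-0.85,"tz":-0.1,"twist":0.29,"gripper":1},{"tx":-0.67,"ty":-0.85,"tz":-0.1,"twist":0.29,"gripper":1},{"tx":-0.67,"ty":-0.85,"tz":-0.1,"twist":0.29,"gripper":1}]'
python3 -m handwheel '[{"tx":-1,"ty":-0.35,"tz":-0.1,"twist":0.29,"gripper":1},{"tx":-1,"ty":-0.35,"tz":-0.1,"twist":0.29,"gripper":1},{"tx":-1,"ty":-0.35,"tz":-0.1,"twist":0.29,"gripper":1},{"tx":-1,"ty":-0.35,"tz":-0.1,"twist":0.29,"gripper":1}]'
python3 plan.py .478 -.157 .22 -2.4 3; python3 -c "
from h import *;print(robot.state()['time'],robot.state()['qpos'])"
```

```text
time: 1.35
tcp_pos: [0.242, 0.4446, 0.2141]
tcp_rot: [[-0.637, 0.771, 0.001], [0.771, 0.637, 0.0], [-0.0, 0.001, -1.0]]
force: [-0.7, 1.0, 0.6]
grip_width: 0.0918
grip_force: 0.0
time: 1.85
tcp_pos: [0.2972, 0.2972, 0.2289]
tcp_rot: [[-0.113, 0.994, 0.001], [0.994, 0.113, 0.001], [0.001, 0.001, -1.0]]
force: [-1.0, -0.2, 0.8]
grip_width: 0.0919
grip_force: 0.0
0 [-1.048  0.285  0.019] twist 0.288
1 [-0.724  0.81   0.019] twist 0.288
2 [-0.167  1.073  0.019] twist 0.288
1.85 [-1.20886575  0.05444432  0.31553141  2.00952723 -0.01936113  1.0791439
 -0.77163122]
```

```bash
python3 -m handwheel '[{"tx":-1,"ty":0.28,"tz":0,"twist":0.29,"gripper":1},{"tx":-1,"ty":0.28,"tz":0,"twist":0.29,"gripper":1},{"tx":-1,"ty":0.28,"tz":0,"twist":0.29,"gripper":1},{"tx":-1,"ty":0.28,"tz":0,"twist":0.29,"gripper":1}]'
python3 -m handwheel '[{"tx":-0.73,"ty":0.82,"tz":0,"twist":0.29,"gripper":1},{"tx":-0.73,"ty":0.82,"tz":0,"twist":0.29,"gripper":1},{"tx":-0.73,"ty":0.82,"tz":0,"twist":0.29,"gripper":1},{"tx":-0.73,"ty":0.82,"tz":0,"twist":0.29,"gripper":1}]'
python3 plan.py .478 -.157 .22 -2.4 1; python3 -c "
from h import *;print(robot.state()['time'],robot.state()['qpos'])"
```

```text
time: 2.35
tcp_pos: [0.3564, 0.1541, 0.2286]
tcp_rot: [[0.448, 0.894, 0.001], [0.894, -0.448, 0.0], [0.001, 0.001, -1.0]]
force: [0.0, 1.3, -0.2]
grip_width: 0.0918
grip_force: 0.0
time: 2.85
tcp_pos: [0.4181, 0.0009, 0.2285]
tcp_rot: [[0.864, 0.503, 0.001], [0.503, -0.864, -0.001], [0.0, 0.001, -1.0]]
force: [-0.6, 0.3, 0.9]
grip_width: 0.0919
grip_force: 0.0
0 [-0.184  1.11   0.058] twist 0.284
2.85 [-0.80515306  0.03687137  0.71662003  2.03605454 -0.02623925  1.07685581
 -1.12054963]
```

```bash
python3 -m handwheel '[{"tx":-0.18,"ty":1,"tz":0,"twist":0.284,"gripper":1},{"tx":-0.18,"ty":1,"tz":0,"twist":0.284,"gripper":1},{"tx":-0.18,"ty":1,"tz":0,"twist":0.284,"gripper":1},{"tx":-0.18,"ty":1,"tz":0,"twist":0.284,"gripper":1},{"tx":-0.18,"ty":1,"tz":0,"twist":0.284,"gripper":1}]'
python3 - <<'E'
from h import *
np.set_printoptions(precision=4,suppress=True)
p=camera("wrist");save(p,"w1.png")
for r in nets.masks_of(p,"blue_cover_grip")[:2]:
    m=cv2.dilate(r["region"].astype(np.uint8),np.ones((5,5)))>0
    q=pts(p,m);b=q[q[:,2]>.146];cap=q[(q[:,2]>.105)&(q[:,2]<.122)]
    if len(b)<20: print(r["p"],r["box"]);continue
    print(r["p"],r["box"],cv2.minAreaRect(b[:,:2].astype(np.float32)*1000),b[:,2].max(),cv2.minEnclosingCircle(cap[:,:2].astype(np.float32)*1000))
s=robot.state();print(s["time"],s["qpos"])
E
python3 plan.py .478 -.157 .20 -2.4 1
```

```text
time: 3.48
tcp_pos: [0.4693, -0.1392, 0.2278]
tcp_rot: [[0.999, -0.033, -0.001], [-0.033, -0.999, 0.001], [-0.001, -0.001, -1.0]]
force: [-0.0, 0.1, 0.1]
grip_width: 0.092
grip_force: 0.0
0.85 [346.9, 216.5, 100.2, 101.3] ((479.87371826171875, -158.21734619140625), (16.081153869628906, 63.17910385131836), 87.91024780273438) 0.1533179286142341 ((479.50140380859375, -158.21102905273438), 43.48750686645508)
3.575 [-0.5639  0.233   0.9215  1.8995 -0.2077  1.1092 -1.1668]
0 [0.064 0.115 0.187] twist 0.004
```

View pics/w1.png

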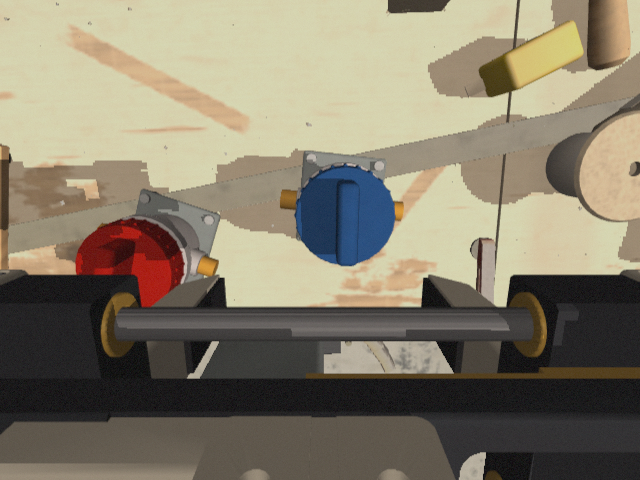

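The wrist view shows the blue cover at (346,215), matching the earlier estimate. The cover is at (0.479, -0.158) with a bar yaw of about -2°. Next I descend and grip.

```bash
python3 -m handwheel '[{"tx":0.069,"ty":0.123,"tz":0.1,"twist":0,"gripper":1},{"tx":0.069,"ty":0.123,"tz":0.25,"twist":0,"gripper":1},{"tx":0.069,"ty":0.123,"tz":0.45,"twist":0,"gripper":1},{"tx":0.069,"ty":0.123,"tz":0.6,"twist":0,"gripper":1},{"tx":0.069,"ty":0.123,"tz":0.71,"twist":0,"gripper":1},{"tx":0.069,"ty":0.123,"tz":0.71,"twist":0,"gripper":1}]' 25
python3 -m handwheel '[{"tx":0,"ty":0,"tz":0,"twist":0,"gripper":-1},{"tx":0,"ty":0,"tz":0,"twist":0,"gripper":-1},{"tx":0,"ty":0,"tz":0,"twist":0,"gripper":-1},{"tx":0,"ty":0,"tz":0,"twist":0,"gripper":-1},{"tx":0,"ty":0,"tz":0,"twist":0,"gripper":-1},{"tx":0,"ty":0,"tz":0,"twist":0,"gripper":-1},{"tx":0,"ty":0,"tz":0,"twist":0,"gripper":-1},{"tx":0,"ty":0,"tz":0,"twist":0,"gripper":-1}]' 25
python3 -c "
from h import *;s=robot.state();print(s['qpos'],s['wrist_torque'])"
```

```text
time: 4.32
tcp_pos: [0.4779, -0.1597, 0.1212]
tcp_rot: [[0.999, -0.039, -0.002], [-0.039, -0.999, 0.001], [-0.002, -0.001, -1.0]]
force: [-0.5, -0.8, 0.2]
grip_width: 0.0917
grip_force: 0.0
time: 5.32
tcp_pos: [0.4784, -0.1604, 0.1218]
tcp_rot: [[0.999, -0.04, -0.0], [-0.04, -0.999, 0.0], [-0.0, -0.0, -1.0]]
force: [-0.6, 3.4, 2.7]
grip_width: 0.016
grip_force: 1.5
[-0.40264864  0.40728031  0.83449811  2.00485667 -0.38684176  0.89284902
 -0.97151013] [ 0.64750464  0.21078997 -0.00812546]
```

```bash
python3 -m handwheel '[{"tx":0,"ty":0,"tz":0,"twist":0,"gripper":-1},{"tx":0,"ty":0,"tz":0,"twist":0,"gripper":-1},{"tx":0,"ty":0,"tz":0,"twist":-0.05,"gripper":-1},{"tx":0,"ty":0,"tz":0,"twist":-0.1,"gripper":-1},{"tx":0,"ty":0,"tz":0,"twist":-0.15,"gripper":-1},{"tx":0,"ty":0,"tz":0,"twist":-0.2,"gripper":-1}]' 30
python3 -c "
from h import *;s=robot.state();print(s['qpos'],s['wrist_torque'])"
```

```text
time: 6.08
tcp_pos: [0.4782, -0.1609, 0.1217]
tcp_rot: [[0.935, 0.355, -0.0], [0.355, -0.935, -0.0], [-0.0, 0.0, -1.0]]
force: [-0.4, 1.3, 0.1]
grip_width: 0.0147
grip_force: 30.0
[-0.32672163  0.37951991  0.72112101  2.00019552 -0.3233105   0.87692365
 -0.63895237] [ 0.03753073  0.25221611 -0.01237862]
```

```bash
python3 -m handwheel '[{"tx":0,"ty":0,"tz":0,"twist":-0.08,"gripper":-1},{"tx":0,"ty":0,"tz":0,"twist":-0.16,"gripper":-1},{"tx":0,"ty":0,"tz":0,"twist":-0.24,"gripper":-1},{"tx":0,"ty":0,"tz":0,"twist":-0.32,"gripper":-1},{"tx":0,"ty":0,"tz":0,"twist":-0.4,"gripper":-1},{"tx":0,"ty":0,"tz":0,"twist":-0.48,"gripper":-1},{"tx":0,"ty":0,"tz":0,"twist":-0.54,"gripper":-1},{"tx":0,"ty":0,"tz":0,"twist":-0.59,"gripper":-1},{"tx":0,"ty":0,"tz":0,"twist":-0.59,"gripper":-1}]'
python3 - <<'E'
from h import *
p=camera("top");r=nets.masks_of(p,"blue_cover_grip");save(p,"t2.png")
s=robot.state();print(s['qpos'],s['wrist_torque'],s['time'])
f=camera("scene");a=cv2.resize(f["frame"][180:400,280:520],None,fx=2.5,fy=2.5);cv2.imwrite("pics/s2.png",a[:,:,::-1])
E
```

```text
time: 7.2
tcp_pos: [0.4785, -0.1609, 0.1218]
tcp_rot: [[0.032, 0.999, 0.0], [0.999, -0.032, -0.0], [0.0, 0.0, -1.0]]
force: [0.9, 1.2, -0.4]
grip_width: 0.0139
grip_force: 30.0
[-0.10555479  0.33573592  0.4164023   1.9840122  -0.17730544  0.85630094
  0.37317328] [ 0.00274452 -0.10824029  0.02362185] 7.3
```

View pics/s2.png

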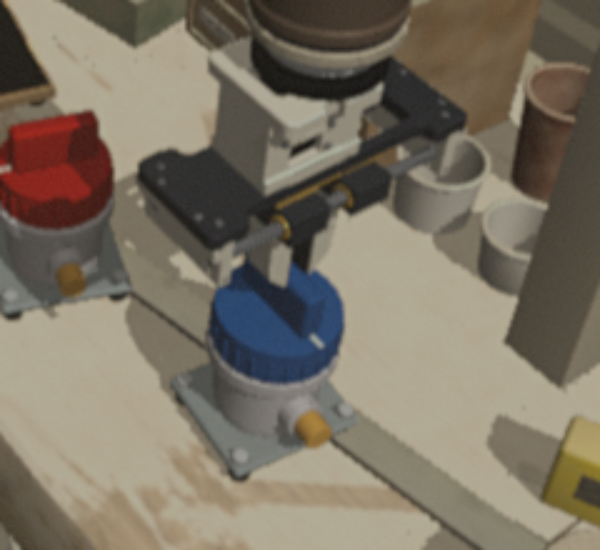

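The picture shows the blue bar turned a quarter and gripped, at about (285,300). Now the straight lift.

```bash
python3 -m handwheel '[{"tx":0,"ty":0,"tz":-0.04,"twist":0,"gripper":-1},{"tx":0,"ty":0,"tz":-0.08,"twist":0,"gripper":-1},{"tx":0,"ty":0,"tz":-0.14,"twist":0,"gripper":-1},{"tx":0,"ty":0,"tz":-0.2,"twist":0,"gripper":-1},{"tx":0,"ty":0,"tz":-0.26,"twist":0,"gripper":-1}]'
python3 -m handwheel '[{"tx":0,"ty":0,"tz":-0.1,"twist":0,"gripper":-1},{"tx":0,"ty":0,"tz":-0.2,"twist":0,"gripper":-1},{"tx":0,"ty":0,"tz":-0.35,"twist":0,"gripper":-1},{"tx":0,"ty":0,"tz":-0.5,"twist":0,"gripper":-1},{"tx":0,"ty":0,"tz":-0.65,"twist":0,"gripper":-1},{"tx":0,"ty":0,"tz":-0.65,"twist":0,"gripper":-1}]'
python3 - <<'E'
from h import *
s=robot.state();print(s['qpos'],s['time'])
f=camera("scene");a=cv2.resize(f["frame"][130:400,250:520],None,fx=2.1,fy=2.1);cv2.imwrite("pics/s3.png",a[:,:,::-1])
E
python3 plan.py .488 .301 .26 103 4
python3 plan.py .488 .301 .26 75 4
```

```text
time: 7.98
tcp_pos: [0.4785, -0.1608, 0.1616]
tcp_rot: [[0.031, 1.0, 0.0], [1.0, -0.031, -0.0], [-0.0, 0.0, -1.0]]
force: [0.8, 1.0, -2.2]
grip_width: 0.0136
grip_force: 30.0
time: 8.72
tcp_pos: [0.4795, -0.1611, 0.2603]
tcp_rot: [[0.031, 1.0, 0.004], [1.0, -0.031, -0.0], [-0.0, 0.004, -1.0]]
force: [0.3, -0.2, -3.0]
grip_width: 0.0138
grip_force: 30.0
[-0.15782827  0.18580096  0.45261341  1.79412153 -0.08825767  1.17768214
  0.29043675] 8.725
0 [ 0.77  -0.009 -0.002] twist -0.032
1 [ 0.769  0.041 -0.002] twist -0.032
2 [ 0.764  0.09  -0.002] twist -0.032
3 [ 0.757  0.14  -0.002] twist -0.032
0 [ 0.77  -0.009 -0.002] twist 0.029
1 [ 0.768 -0.053 -0.002] twist 0.029
2 [ 0.764 -0.097 -0.002] twist 0.029
3 [ 0.757 -0.141 -0.002] twist 0.029
```

View pics/s3.png

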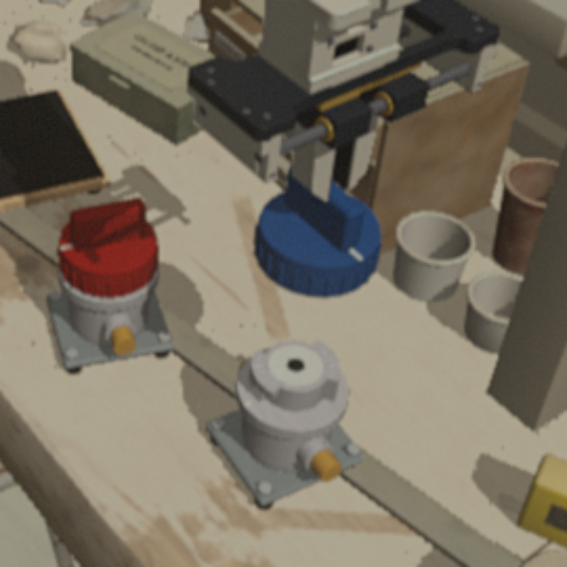

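The blue cover is off at (318,240) and the neck is bare at (293,390). Red is untouched. I'll carry the cover at this height to the stand.

```bash
python3 -m handwheel '[{"tx":0.2,"ty":0,"tz":0,"twist":0,"gripper":-1},{"tx":0.45,"ty":0,"tz":0,"twist":0,"gripper":-1},{"tx":0.7,"ty":0,"tz":0,"twist":0,"gripper":-1},{"tx":1,"ty":0,"tz":0,"twist":0,"gripper":-1}]'
python3 -m handwheel '[{"tx":0.25,"ty":0,"tz":0,"twist":0,"gripper":-1},{"tx":0.5,"ty":0,"tz":0,"twist":0,"gripper":-1},{"tx":0.75,"ty":0,"tz":0,"twist":0,"gripper":-1},{"tx":1,"ty":0,"tz":0,"twist":0,"gripper":-1}]'
python3 -m handwheel '[{"tx":0.25,"ty":0,"tz":0,"twist":0,"gripper":-1},{"tx":0.5,"ty":0,"tz":0,"twist":0,"gripper":-1},{"tx":0.75,"ty":0,"tz":0,"twist":0,"gripper":-1},{"tx":0.95,"ty":0,"tz":0,"twist":0,"gripper":-1},{"tx":0.95,"ty":0,"tz":0,"twist":0,"gripper":-1},{"tx":0.95,"ty":0,"tz":0,"twist":0,"gripper":-1}]'
python3 plan.py .488 .300 .075 88 2
python3 -c "
from h import *;s=robot.state();print(s['qpos'],s['wrist_torque'],s['time'])"
```

```text
time: 9.28
tcp_pos: [0.4824, -0.0101, 0.2573]
tcp_rot: [[0.032, 0.999, -0.001], [0.999, -0.032, -0.0], [-0.0, -0.001, -1.0]]
force: [0.7, -0.7, -1.6]
grip_width: 0.0139
grip_force: 30.0
time: 9.78
tcp_pos: [0.487, 0.1401, 0.2572]
tcp_rot: [[0.031, 1.0, -0.002], [1.0, -0.031, -0.001], [-0.001, -0.002, -1.0]]
force: [-0.3, -0.1, -1.0]
grip_width: 0.0139
grip_force: 30.0
time: 10.52
tcp_pos: [0.4919, 0.2806, 0.2573]
tcp_rot: [[0.032, 1.0, -0.001], [1.0, -0.032, -0.002], [-0.002, -0.001, -1.0]]
force: [0.6, 0.1, -1.9]
grip_width: 0.0139
grip_force: 30.0
0 [ 0.065 -0.014  0.608] twist 0.001
1 [ 0.065 -0.014  0.608] twist 0.001
[-0.74628228  0.29477178  0.17605656  1.64002374 -0.05370647  1.21350186
 -0.59029081] [-0.09421229  0.00623686  0.04683025] 10.525
```

```bash
python3 -m handwheel '[{"tx":0.12,"ty":-0.02,"tz":0.15,"twist":0,"gripper":-1},{"tx":0.12,"ty":-0.02,"tz":0.4,"twist":0,"gripper":-1},{"tx":0.12,"ty":-0.02,"tz":0.7,"twist":0,"gripper":-1},{"tx":0.12,"ty":-0.02,"tz":1,"twist":0,"gripper":-1},{"tx":0.12,"ty":-0.02,"tz":1,"twist":0,"gripper":-1}]'
python3 -m handwheel '[{"tx":0,"ty":0,"tz":0.08,"twist":0,"gripper":-1},{"tx":0,"ty":0,"tz":0.16,"twist":0,"gripper":-1},{"tx":0,"ty":0,"tz":0.2,"twist":0,"gripper":-1},{"tx":0,"ty":0,"tz":0.22,"twist":0,"gripper":-1},{"tx":0,"ty":0,"tz":0.22,"twist":0,"gripper":-1}]'
python3 - <<'E'
from h import *
f=camera("scene");a=cv2.resize(f["frame"][60:300,150:400],None,fx=2.3,fy=2.3);cv2.imwrite("pics/s4.png",a[:,:,::-1])
E
```

```text
time: 11.15
tcp_pos: [0.4877, 0.2968, 0.1055]
tcp_rot: [[0.033, 0.999, -0.005], [0.999, -0.033, -0.005], [-0.005, -0.005, -1.0]]
force: [0.4, 0.5, -1.4]
grip_width: 0.0139
grip_force: 30.0
time: 11.78
tcp_pos: [0.4898, 0.2998, 0.0754]
tcp_rot: [[0.031, 1.0, 0.0], [1.0, -0.031, 0.0], [0.0, 0.0, -1.0]]
force: [-0.3, -0.1, -2.6]
grip_width: 0.0138
grip_force: 30.0
```

View pics/s4.png

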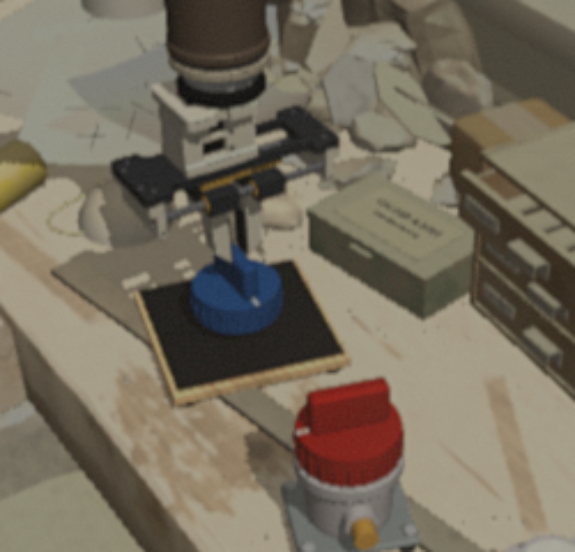

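The cover hangs level just above the stand at (237,295). I'll lower the last ~13 mm slowly.

```bash
python3 -m handwheel '[{"tx":0,"ty":0,"tz":0.02,"twist":0,"gripper":-1},{"tx":0,"ty":0,"tz":0.04,"twist":0,"gripper":-1},{"tx":0,"ty":0,"tz":0.055,"twist":0,"gripper":-1},{"tx":0,"ty":0,"tz":0.065,"twist":0,"gripper":-1},{"tx":0,"ty":0,"tz":0.075,"twist":0,"gripper":-1},{"tx":0,"ty":0,"tz":0.075,"twist":0,"gripper":-1},{"tx":0,"ty":0,"tz":0.075,"twist":0,"gripper":-1}]'
python3 -m handwheel '[{"tx":0,"ty":0,"tz":0.007,"twist":0,"gripper":-1},{"tx":0,"ty":0,"tz":0.014,"twist":0,"gripper":-1},{"tx":0,"ty":0,"tz":0.014,"twist":0,"gripper":-1}]'
```

```text
time: 12.7
tcp_pos: [0.4898, 0.2998, 0.0641]
tcp_rot: [[0.031, 1.0, 0.0], [1.0, -0.031, 0.0], [0.0, 0.0, -1.0]]
force: [-0.1, -0.3, -1.8]
grip_width: 0.014
grip_force: 30.0
time: 13.08
tcp_pos: [0.4896, 0.2998, 0.062]
tcp_rot: [[0.031, 1.0, -0.0], [1.0, -0.031, 0.0], [0.0, -0.0, -1.0]]
force: [-1.0, -0.0, -0.2]
grip_width: 0.0143
grip_force: 30.0
```

```bash
python3 -m handwheel '[{"tx":0,"ty":0,"tz":0.005,"twist":0,"gripper":-1},{"tx":0,"ty":0,"tz":0.005,"twist":0,"gripper":-1},{"tx":0,"ty":0,"tz":0.005,"twist":0,"gripper":-1}]'
```

```text
time: 13.45
tcp_pos: [0.4893, 0.2999, 0.0616]
tcp_rot: [[0.031, 1.0, -0.001], [1.0, -0.031, 0.0], [0.0, -0.001, -1.0]]
force: [-2.8, -0.7, 4.3]
grip_width: 0.014
grip_force: 30.0
```

The cover is resting on the stand, with 4 N of contact. Release and retreat.

```bash
python3 -m handwheel '[{"tx":0,"ty":0,"tz":0,"twist":0,"gripper":-0.4},{"tx":0,"ty":0,"tz":0,"twist":0,"gripper":0},{"tx":0,"ty":0,"tz":0,"twist":0,"gripper":0.2},{"tx":0,"ty":0,"tz":0,"twist":0,"gripper":0.2},{"tx":0,"ty":0,"tz":0,"twist":0,"gripper":0.2},{"tx":0,"ty":0,"tz":0,"twist":0,"gripper":0.2}]'
python3 -m handwheel '[{"tx":0,"ty":0,"tz":-0.08,"twist":0,"gripper":0.2},{"tx":0,"ty":0,"tz":-0.2,"twist":0,"gripper":0.2},{"tx":0,"ty":0,"tz":-0.4,"twist":0,"gripper":0.2},{"tx":0,"ty":0,"tz":-0.7,"twist":0,"gripper":0.2},{"tx":0,"ty":0,"tz":-1,"twist":0,"gripper":0.2},{"tx":0,"ty":0,"tz":-1,"twist":0,"gripper":0.2},{"tx":0,"ty":0,"tz":-1,"twist":0,"gripper":0.2}]'
python3 - <<'E'
from h import *
f=camera("scene");a=cv2.resize(f["frame"][100:400,150:480],None,fx=1.8,fy=1.8);cv2.imwrite("pics/s5.png",a[:,:,::-1])
for r in nets.masks_of(f,"blue_cover_grip")[:1]:
    q=pts(f,r["region"]);b=q[q[:,2]>.083];print(b.mean(0),b[:,2].max())
E
```

```text
time: 14.2
tcp_pos: [0.4898, 0.2997, 0.0612]
tcp_rot: [[0.031, 1.0, 0.0], [1.0, -0.031, 0.0], [0.0, 0.0, -1.0]]
force: [0.6, -0.1, -0.1]
grip_width: 0.055
grip_force: 0.0
time: 15.08
tcp_pos: [0.4895, 0.2996, 0.2115]
tcp_rot: [[0.031, 1.0, 0.0], [1.0, -0.031, 0.0], [0.0, 0.0, -1.0]]
force: [0.2, -1.6, -0.0]
grip_width: 0.0548
grip_force: 0.0
[0.48597302 0.29381766 0.08951027] 0.09363669595911539
```

View pics/s5.png

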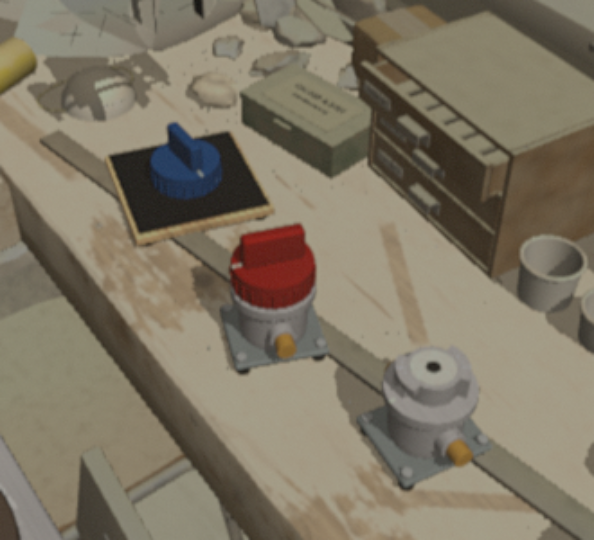

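The cover stands upright in the middle of the stand at (187,165), red is still shut at (272,268), and the blue housing is open at (430,395).

```bash
python3 -c "
from rig import robot;print(robot.finish_job())"
```

```text
the job is handed in; nothing more can be done
None
```

The blue cover is off its filter and standing upright in the middle of the rubber-topped stand, the red filter is still shut, and I handed the job in after about 15 s of robot time (no verdict was returned).

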